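# Clear the shell chips, close the mill and hold it at pulse

### The arm

A 6-joint arm with a two-finger parallel gripper is mounted at the origin on the work surface. World frame = base frame: x ahead of the robot, y to its left, z up, the work surface at z = 0. Lengths are in m, angles in rad, forces in N, time in s.
With the tool pointing down it reaches from about 0.25 to 0.725 m from the base axis. Payload 4 kg.
Tool frame: the origin (TCP) lies midway between the tips of the shut fingers; the grasp point (between the pads) lies grip_point_offset behind it (grip_point_offset is the distance from the TCP to the grasp point, in m); z points along the fingers, y is the line along which they close (so a half turn about z gives the same grasp; the last joint's range is limited). The gripper opens to 85 mm and grips with 20 to 120 N. Pads are 22 mm wide; open, the fingers measure 114 mm over their backs; the gripper's body (76 mm by 85 mm) begins 54 mm behind the grasp point. The pads swing forward as they close: fully open they stand 13 mm farther back than shut.
Start: joints at [-1.31, 0.241, 0.005, 1.335, 0, 1.571], TCP at [0.129, -0.483, 0.231] pointing down, gripper open.
Joint ranges: [-2.72, 2.72], [-1.05, 1.87], [-1.09, 1.28], [-1.99, 2.15], [-1.42, 1.44], [-3.14, 3.14]. Speed limits (rad/s): [2.79, 2.79, 3.14, 3.14, 3.14, 3.14].

### API

Orientations are given as a unit quaternion [x, y, z, w].
In Python, from workcell import * gives the robot as it stands. The module is installed in compiled form; this text tells all that it offers.
- The arm moves only by the tool arm_command, never from a script. Its arguments are lists of equal length, an entry for each row: "slide": the shift along the tool's x, y, z in cm, a list of three; "spin": the turn about the tool's z in degrees. A call has exactly 5 rows; each row is the pose to reach, as a shift and turn from the pose commanded when the call began, along the tool's axes at that moment; what a row does not reach only later rows make up. A row lasts 1/8 s, in which the tool goes at most 62.5 mm and 10.7 degrees, less where a joint would pass 70% of its speed; a pose out of reach is approached as far as the arm can. A call with a gripper value outside its range is refused whole. "jaw" is the finger opening in cm, from 0 to 8.54, set as the call begins (left out, the last holds). The fingers move at their own pace and stop on an object; the grip force is fixed at half the most. Time passes only in rows, so rows that repeat a pose let the fingers close, or fill a call up. It gives the time, the measured TCP pose, the force, the opening and the grip force at its end, in the units of the state.
- get_obs(): the state, without advancing time (a new reading comes with each control period).
- camera(name): name is "side" or "top"; returns a dict with "pixels" (480x640x3 uint8, red, green, blue), "range_z" (480x640 float32, m along the optical axis (not along the pixel's ray), 0 where there is no reading), "intrinsics" (3x3 intrinsics, pixels), "rvec" (rotation vector, rad) and "tvec" (3), from world to camera coordinates, as OpenCV has them. Camera axes: x right, y down, z forward; pixel columns grow to the right and rows downward; lengths in m; the calibration is good to about 2 mm. A picture is of the moment at which its call begins.
- job_done(): hands the job in; it is judged then, once.
Trained networks look in a picture, given as the dict that the camera call returned (one of the last four; its "shot" number tells which), for a name from the list of things; names that differ only in an ending like _2 or _b are one class to them, and where a whole thing is asked for, a point or a joint stands for the part that bears it (a point fixed in the world has none). Each returns a list of dicts, best first, with "confidence" (0 to 1); they miss things now and then, are a little off and sometimes report something else, mostly with a low value. They report only what shows in the picture. A call takes as long as a camera call. They do not tell look-alikes from the thing itself.
- recognise(picture, thing): "centre" ([column, row] in pixels, amid what is visible of it).
- landmark_of(picture, thing): "centre" ([column, row] in pixels: a listed point, or the origin of a listed thing).
The state is a dict: "clock": time; "joint_pos": joint angles; "joint_vel": joint speeds; "tau": joint torques, N m; "eef_pos": TCP position; "tool_rot": TCP orientation; "ft_force": force on the tool from outside, world axes, zero at the start; "ft_torque": the same for the moment, N m; "grip_width": finger opening in m; "grasp_force": force on a finger pad.
Only numpy, scipy, OpenCV 4.12 (cv2) and the standard library are available. Lean on these libraries where they do the work, as an engineer would, in place of code of your own. Each camera call takes 0.05 s, during which the arm holds its last target. There are 200 camera calls.

### The job

Bits of coconut shell lie on the dry mill's steel deck where its lid has to sit: with the wooden scraper block, not with the fingers or the lid, wipe them all off the deck onto the ledge, letting none fall into the mill's mouth, and stand the scraper back down on the ledge. Then drop the lid into the mouth with its two lugs in the two notches and turn it clockwise, against the spring, about half of the way to the lock, where the pulse dots are; stop before the lock clicks and finish while still gripping the lid and holding it still there. Leave everything else on the ledge where it is.

Things in the scene. Friction and masses are not known exactly. Their poses are not given: they have to be found in the camera images.
- mill: dry mill, fixed to the ledge: cream housing under a flat steel deck 210 mm (its x) by 280 mm (its y), deck top 100 mm above the ledge, nothing standing up from it. Origin: centre of its underside, z up. The mouth is flush in the deck, 60 mm from the centre towards +y. The chips lie beside it: their edges reach mill y = +20 to -95 mm, x = -50 to +50 mm
- wipe_edge (a point): middle of the deck's -y edge at deck-top height, 200 mm from the mouth's centre, axes as the mill's: the free edge beyond the chips, over which they can be wiped onto the ledge
- mouth (a point): centre of the mill's mouth at deck-top height, axes as the mill's. Round hole 73 mm across in the 5 mm deck plate; two notches 16 mm wide, on its +x and -x side, reach to 45.5 mm from the centre. Flat stamped marks around it on both sides, read by the lid's lug line: a bar at the notch (open), a round dot 0.65 rad clockwise of it (pulse), a double bar at 1.30 rad (lock)
- lid: the mill's steel lid, 0.2 to 0.4 kg, standing on its plug. Origin: centre of the plug's underside, z up. Plug 69 mm across, 22 mm deep, 65 mm across over its lowest 5 mm; flange 104 mm across at z = 22 to 26 mm. Two lugs along +x and -x, to 42 mm from the axis, 10 mm wide, at z = 8.5 to 14.5 mm. Same when turned by half a turn
- lid_grip (a point): middle of the top of the lid's black bar grip, 57 mm above the lid's origin, axes as the lid's. The bar runs along x over the lugs: 62 mm long, 16 mm wide (y), from z = 26 to 57 mm over the lid's origin
- lid_seat (a point): centre of the flange's underside, 22 mm above the lid's origin, axes as the lid's. Seated, it lies at point mouth: the flange on the deck. With lid x along mill x, either way round, the lugs pass the notches (free by 3 mm each side, plug by 2 mm); the lid then turns clockwise seen from above, its lugs going under the deck plate
- switch_ring (a joint): sprung ring under the deck, pushed by the lid's lugs: 0 at rest, reads the lid's clockwise turn from the notches less about 0.09 rad of free play. Spring 0.09 N m at rest plus 0.35 N m per rad: a lid let go turns back. Pulse: lid turned 0.65 rad. From about 0.87 rad the lugs meet spring balls, which click behind them at about 1.2 rad (lock)
- scraper: wooden scraper block, 0.1 to 0.16 kg, standing on its foot. Origin: centre of the underside, z up. Foot 120 mm long (x), 34 mm wide (y), 18 mm tall; on it a rib to hold it by, 90 mm long (x), 18 mm thick (y), up to z = 61 mm. It wipes with either long side
- chip1: loose chip of coconut shell no. 1, about 25 by 20 mm and 9 mm tall, 10 g, slightly bent, lying on the mill's deck; origin at its underside's centre
- chip2: loose chip of coconut shell no. 2, about 25 by 20 mm and 9 mm tall, 10 g, slightly bent, lying on the mill's deck; origin at its underside's centre
- chip3: loose chip of coconut shell no. 3, about 25 by 20 mm and 9 mm tall, 10 g, slightly bent, lying on the mill's deck; origin at its underside's centre
- chip4: loose chip of coconut shell no. 4, about 25 by 20 mm and 9 mm tall, 10 g, slightly bent, lying on the mill's deck; origin at its underside's centre
- carrier: stainless food carrier, three clipped tiers, 140 mm across, 240 mm tall; a bystander, origin at the centre of its underside
- cup: blue plastic cup, 76 mm across, 95 mm tall; a bystander, origin at the centre of its underside
- saucer: green ceramic saucer, 140 mm across, 20 mm tall; a bystander, origin at the centre of its underside
- spoon: wooden stirring spoon, 280 mm long, lying flat; a bystander, origin at its middle, handle to -x
- pot_lid: aluminium pot lid lying upside down on its knob, 168 mm across, 40 mm tall; a bystander, origin at the centre of its underside
- tin: plain closed food tin, 74 mm across, 110 mm tall; a bystander, origin at the centre of its underside
- coconut: half coconut shell, open side up, 108 mm across, 52 mm tall; a bystander, origin at the centre of its underside
Mind the look-alikes: they are no part of the job. There is more than one size of the scraper; the one meant has the size given above.

How it is judged:
By the outcome, as a careful person would: the job done as asked, in the order asked, and still so for the second after the job is handed in, while the arm keeps its last pose, push and grip.
It also fails if it takes over 72 s, if anything falls off the work surface, if the arm or the gripper's body presses on something with over 40 N, if the wrist force passes 120 N, or if a joint passes its speed limit or range.

## Working session

There is one attempt and no reset: what is moved stays moved. The work goes in short steps, Python scripts to look and compute and a tool call to move; the robot and the scene stay as the last step left them, time stands still between calls to the robot, and variables do not carry over. Pictures are saved under pics/ and viewed, at most 10 in all, crops included, and the job is handed in when it is done.

Besides the shell and the picture viewer there is one more tool, called in YAML: its name, and indented under it one key for each argument. arm_command: Moves the arm, as the interface text tells. Its arguments: {"type":"object","properties":{"slide":{"type":"array","items":{"type":"array","items":{"type":"number"}}},"spin":{"type":"array","items":{"type":"number"}},"jaw":{"type":"number"}},"required":["slide","spin"]}

```bash
mkdir -p pics; cat > h.py <<'E'
from workcell import *
import numpy as np, cv2
def cam(n):
    p=camera(n); p['R']=cv2.Rodrigues(np.array(p['rvec'],float))[0]; p['t']=np.array(p['tvec'],float).ravel(); p['K']=np.array(p['intrinsics']); return p
def ray(p,uv,z):
    d=p['R'].T@np.linalg.inv(p['K'])@np.array([uv[0],uv[1],1.]); c=-p['R'].T@p['t']
    return c+d*(z-c[2])/d[2]
def dep(p,uv):
    u,v=int(round(uv[0])),int(round(uv[1])); z=p['range_z'][v,u]
    return p['R'].T@(np.linalg.inv(p['K'])@np.array([u,v,1.])*z-p['t'])
def cloud(p):
    v,u=np.mgrid[:480,:640]; X=np.stack([u,v,np.ones_like(u)],-1)@np.linalg.inv(p['K']).T*p['range_z'][...,None]
    return (X-p['t'])@p['R']
def proj(p,X):
    return cv2.projectPoints(np.array(X,float).reshape(-1,3),np.array(p['rvec'],float),p['t'],p['K'],None)[0].reshape(-1,2)
def save(p,f,crop=None,s=1):
    im=p['pixels'][...,::-1]
    if crop: im=im[crop[1]:crop[3],crop[0]:crop[2]]
    cv2.imwrite('pics/'+f,cv2.resize(im,None,fx=s,fy=s))
E
python3 - <<'E'
from h import *
np.set_printoptions(precision=4,suppress=True)
for n in('top','side'):
    p=cam(n); save(p,n+'0.png'); print(n,-p['R'].T@p['t'])
    for th,z in [('wipe_edge',.1),('mouth',.1),('mill',0),('lid',0),('lid_grip',.057),('scraper',0),('chip1',.1),('carrier',0),('cup',0),('saucer',0),('spoon',0),('tin',0),('coconut',0),('pot_lid',0)]:
        for r in landmark_of(p,th)[:5]:
            print(th,round(r['confidence'],2),np.round(r['centre']),ray(p,r['centre'],z)[:2],dep(p,r['centre']))
print(get_obs())
E
```

```text
top [ 0.4034 -0.0195  1.3751]
wipe_edge 0.98 [364. 213.] [ 0.5474 -0.1078] [ 0.5472 -0.1068  0.0984]
mouth 0.68 [277. 224.] [0.5228 0.0905] [0.5281 0.0963 0.0434]
mill 0.76 [303. 223.] [0.5336 0.036 ] [0.525  0.0323 0.0982]
lid 0.86 [460. 240.] [ 0.4915 -0.3484] [ 0.4888 -0.3398  0.0309]
lid_grip 0.97 [464. 240.] [ 0.4862 -0.3436] [ 0.4872 -0.3434  0.0552]
lid_grip 0.4 [305. 211.] [0.5577 0.0289] [0.5511 0.0272 0.1098]
scraper 0.88 [178. 258.] [0.4507 0.3422] [0.4476 0.3257 0.0644]
chip1 0.55 [307. 234.] [0.499  0.0238] [0.4987 0.0227 0.1125]
chip1 0.51 [336. 200.] [ 0.5783 -0.0425] [ 0.5767 -0.0431  0.1033]
chip1 0.5 [326. 225.] [ 0.5202 -0.021 ] [ 0.5193 -0.0201  0.1081]
chip1 0.49 [305. 209.] [0.5568 0.0273] [0.556  0.0273 0.1066]
carrier 0.69 [122. 189.] [0.6207 0.4824] [0.5912 0.4148 0.1881]
cup 0.67 [263. 129.] [0.7702 0.1359] [0.7667 0.1341 0.0093]
cup 0.36 [214. 161.] [0.6886 0.2554] [0.6672 0.2349 0.1073]
saucer 0.66 [232. 318.] [0.3037 0.2085] [0.3039 0.2082 0.0064]
spoon 0.79 [522. 197.] [ 0.5957 -0.5009] [ 0.5929 -0.4938  0.0202]
tin 0.83 [214. 161.] [0.6903 0.2559] [0.66
[... 1737 characters left out ...]
coconut 0.25 [366. 188.] [ 0.5025 -0.3718] [ 0.4897 -0.3382  0.0277]
pot_lid 0.61 [290. 187.] [ 0.7372 -0.2571] [ 0.7183 -0.2299  0.025 ]
pot_lid 0.38 [264. 355.] [0.4567 0.3394] [0.4476 0.3481 0.0204]
{'clock': 1.5, 'joint_pos': array([-1.31  ,  0.2406,  0.005 ,  1.3352, -0.    ,  1.5708]), 'joint_vel': array([ 0.0016, -0.0003,  0.0006, -0.0011,  0.0001, -0.0003]), 'tau': array([  0.0004, -37.221 ,  25.2688,   0.0014,   0.0001,   0.    ]), 'eef_pos': array([ 0.1289, -0.4831,  0.2313]), 'tool_rot': array([ 0.9915,  0.13  , -0.    ,  0.    ]), 'ft_force': array([-0.6143, -0.5692, -0.7153]), 'ft_torque': array([-0.0034,  0.0302, -0.0039]), 'grasp_force': 0.0, 'grip_width': 0.08545830714918365}
```

View pics/top0.png

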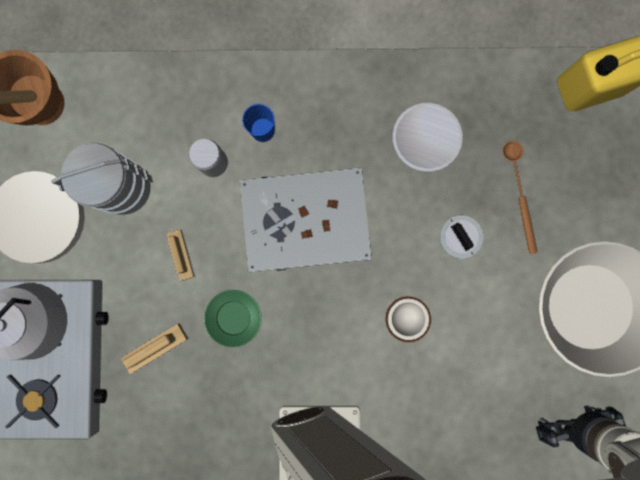

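View pics/side0.png

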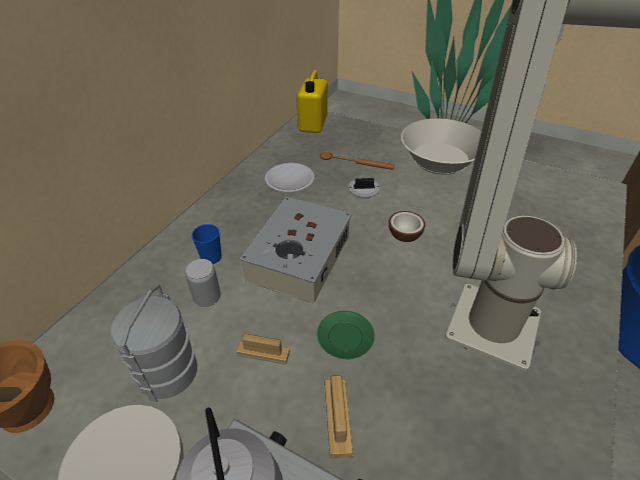

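The mill deck is at top (305,220). The mouth is at (278,223), with four chips to its right. The scraper candidates are at (179,255) and (155,348), and the lid with its black bar is at (462,237). Next I measure the shapes from the depth.

```bash
python3 - <<'E'
from h import *
np.set_printoptions(precision=4,suppress=True)
def rect(C,m,name):
    P=C[m]; (c,s,a)=cv2.minAreaRect((P[:,:2]*1000).astype(np.float32)); b=cv2.boxPoints((c,s,a))
    e=b[1]-b[0]; f=b[2]-b[1]; L=e if np.hypot(*e)>np.hypot(*f) else f
    print(name,m.sum(),'c',np.array(c),'size',sorted(np.array(s)),'long-axis deg',np.degrees(np.arctan2(L[1],L[0]))%180,'zmax',np.percentile(P[:,2],[50,98]))
for n in('top','side'):
    p=cam(n); C=cloud(p); x,y,z=C[...,0],C[...,1],C[...,2]; px=p['pixels'].astype(int); ok=p['range_z']>0
    print(n)
    def near(cx,cy,r): return ok&(np.hypot(x-cx,y-cy)<r)
    rect(C,near(.535,.034,.22)&(z>.092)&(z<.104),'deck')
    for cx,cy,nm in((.45,.335,'A'),(.245,.38,'B')):
        m=near(cx,cy,.11)
        wood=(px[...,0]-px[...,2]>30)
        for lo,hi in((.008,.03),(.03,.09),(.05,.09)):
            mm=m&wood&(z>lo)&(z<hi)
            if mm.sum()>10: rect(C,mm,f'{nm} {lo}-{hi}')
    rect(C,near(.488,-.34,.06)&(z>.045)&(z<.07),'bar')
    m=near(.488,-.34,.08)&(z>.018)&(z<.034)
    rect(C,m,'flange')
    m=near(.535,.02,.14)&(px[...,0]-px[...,2]>25)&(z>.09)
    k,l,st,ce=cv2.connectedComponentsWithStats(m.astype(np.uint8))
    for i in range(1,k):
        if st[i,4]>8: print('chip',st[i,4],C[l==i].mean(0), C[l==i].min(0),C[l==i].max(0))
    h=ray(p,(0,0),.1)
E
```

```text
top
deck 9367 c [586.9974  32.7178] size [np.float64(280.47998046875), np.float64(319.5711364746094)] long-axis deg 5.6890044 zmax [0.1001 0.1037]
A 0.008-0.03 324 c [456.9788 333.2336] size [np.float64(34.58268737792969), np.float64(120.17596435546875)] long-axis deg 15.490562 zmax [0.0185 0.0287]
A 0.03-0.09 309 c [456.145  332.8721] size [np.float64(19.085933685302734), np.float64(90.531005859375)] long-axis deg 16.13483 zmax [0.0601 0.066 ]
A 0.05-0.09 288 c [456.0331 333.2659] size [np.float64(18.42342758178711), np.float64(90.53192901611328)] long-axis deg 15.96291 zmax [0.0604 0.0661]
B 0.008-0.03 591 c [233.6284 391.965 ] size [np.float64(44.57448196411133), np.float64(159.16445922851562)] long-axis deg 121.052475 zmax [0.0235 0.0287]
B 0.03-0.09 593 c [235.0863 386.752 ] size [np.float64(38.59324645996094), np.float64(127.03650665283203)] long-axis deg 124.23552 zmax [0.0786 0.0846]
B 0.05-0.09 554 c [232.8151 391.7525] size [np.float64(23.783655166625977), np.float64(116.9803466796875)] long-axis deg 120.9596 zmax [0.079  0.0846]
bar 204 c [ 496.7986 -344.6723] size [np.flo
[... 1564 characters left out ...]
2), np.float64(117.1493911743164)] long-axis deg 121.13559 zmax [0.0799 0.0834]
bar 115 c [ 499.3742 -339.955 ] size [np.float64(23.429651260375977), np.float64(60.26543426513672)] long-axis deg 31.228897 zmax [0.0559 0.0619]
flange 318 c [ 498.9544 -333.5189] size [np.float64(88.08230590820312), np.float64(100.97103881835938)] long-axis deg 19.021673 zmax [0.0284 0.0332]
chip 36 [ 0.5697 -0.0304  0.1075] [ 0.5602 -0.044   0.105 ] [ 0.5789 -0.0188  0.1111]
chip 40 [ 0.5203 -0.016   0.1073] [ 0.5084 -0.0254  0.1022] [ 0.5316 -0.006   0.1129]
chip 43 [0.5521 0.0354 0.1076] [0.5407 0.0222 0.1039] [0.5641 0.0463 0.1111]
chip 35 [0.5004 0.0281 0.1073] [0.4932 0.0151 0.1051] [0.5093 0.039  0.111 ]
```

```bash
python3 - <<'E'
from h import *
a=cv2.imread('pics/top0.png')[160:280,235:380]; a=cv2.resize(a,None,fx=5,fy=5,interpolation=2); cv2.imwrite('pics/c.png',a)
E
```

```text
(no output)
```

View pics/c.png

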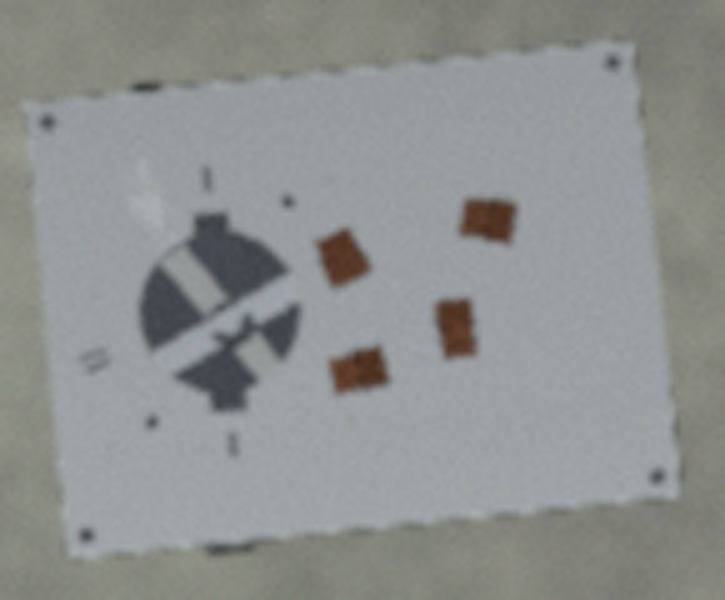

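The deck crop shows the mouth at the left with its notch line almost along the deck's short axis. All four chips lie on the free side, clear of the hole. Scraper A (120×34 mm) is the right one. Now a tighter fit of the mill.

```bash
python3 - <<'E'
from h import *
import workcell
np.set_printoptions(precision=4,suppress=True)
print([n for n in dir(workcell) if not n.startswith('_')], getattr(workcell,'grip_point_offset',None))
for n in('top','side'):
    p=cam(n); C=cloud(p); x,y,z=C[...,0],C[...,1],C[...,2]; px=p['pixels'].astype(int)
    m=(np.hypot(x-.535,y-.034)<.19)&(z>.090)&(z<.105)&(p['range_z']>0)
    k,l,st,ce=cv2.connectedComponentsWithStats(m.astype(np.uint8)); i=1+np.argmax(st[1:,4]); P=C[l==i]
    c,s,a=cv2.minAreaRect((P[:,:2]*1000).astype(np.float32)); b=cv2.boxPoints((c,s,a)); e=b[1]-b[0];f=b[2]-b[1]
    L=e if np.hypot(*e)>np.hypot(*f) else f; L=L/np.hypot(*L); L=L if L[1]>0 else -L
    # refine: depth-independent, deck mask contour rays at z=.1 
    cs=max(cv2.findContours((l==i).astype(np.uint8),0,1)[0],key=len)[:,0,:]
    W=np.array([ray(p,q,.1)[:2] for q in cs])*1000
    c2,s2,a2=cv2.minAreaRect(W.astype(np.float32))
    b2=cv2.boxPoints((c2,s2,a2)); e2=b2[1]-b2[0]; f2=b2[2]-b2[1]; L2=e2 if np.hypot(*e2)>np.hypot(*f2) else f2
    print(n,'deck',c,s,'ydeg',np.degrees(np.arctan2(L[1],L[0])),'rays',c2,s2,np.degrees(np.arctan2(L2[1],L2[0]))%180)
    c=np.array(c2); ang=np.arctan2(L2[1],L2[0]); 
    ex=np.array([np.sin(ang),-np.cos(ang)]); ex=ex if ex[0]>0 else -ex; ey=np.array([-ex[1],ex[0]])
    mc=c+60*ey
    # mouth from holes (dark or deep) circle
    D=np.hypot(x-mc[0]/1000,y-mc[1]/1000)
    h=np.zeros(z.shape,np.uint8); g=px.sum(2)
    vv,uu=np.mgrid[:480,:640]
    print('mouth from deck',mc,'mill c',c,'yaw',np.degrees(np.arctan2(ex[1],ex[0])))
    cm=(px[...,0]-px[...,2]>25)&m&(D>.035)
    Q=np.array([ray(p,q[::-1],.109)[:2]*1000 for q in np.argwhere(cm)])-c
    print('chips mill x',(Q@ex).min(),(Q@ex).max(),'y',(Q@ey).min(),(Q@ey).max())
    n1=proj(p,[[*(mc+36.5*np.array([np.cos(t),np.sin(t)]))/1000,.1] for t in np.linspace(0,6.28,100)])
    im=p['pixels'][...,::-1].copy(); im=cv2.resize(im,None,fx=4,fy=4,interpolation=2)
    for q in n1: cv2.circle(im,tuple(int(round(v)) for v in (q*4+1.5)),1,(0,0,255),-1)
    q=proj(p,[[*mc/1000,.1]])[0]*4; u,v=int(q[0]),int(q[1]); cv2.imwrite(f'pics/m_{n}.png',im[v-200:v+200,u-200:u+200])
cv2.imwrite('pics/m.png',np.hstack([cv2.imread('pics/m_top.png'),cv2.imread('pics/m_side.png')]))
E
```

```text
['Unreachable', 'camera', 'get_obs', 'grip_point_offset', 'job_done', 'landmark_of', 'recognise'] 0.0187
top deck (533.04052734375, 27.498733520507812) (211.1851348876953, 280.58294677734375) ydeg 95.673195 rays (532.3877563476562, 27.236907958984375) (209.90769958496094, 280.0450439453125) 95.69026
mouth from deck [526.4387  86.9413] mill c [532.3878  27.2369] yaw 5.6902556
chips mill x -39.471835706310955 37.97308396335869 y -73.9755907393982 12.184129946188781
side deck (536.1409301757812, 29.965309143066406) (211.305908203125, 287.61004638671875) ydeg 95.69529 rays (536.00244140625, 32.31608581542969) (211.182861328125, 287.47265625) 95.72053
mouth from deck [530.0219  92.0173] mill c [536.0024  32.3161] yaw 5.720526
chips mill x -36.209901291442826 31.029449655655743 y -59.013947278968715 14.034754230323374
```

View pics/m.png

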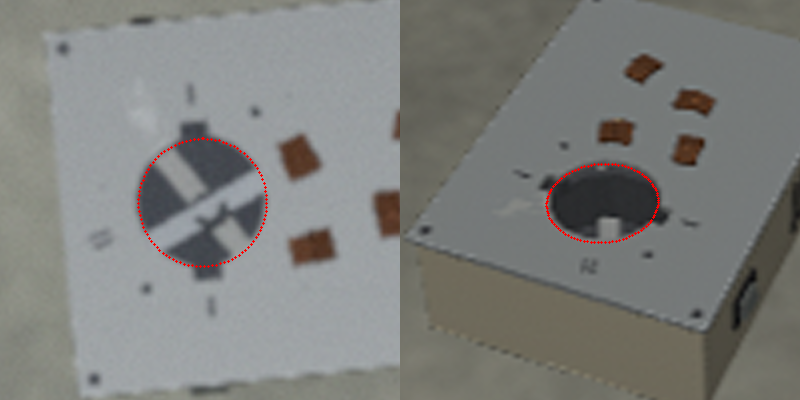

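arm_command:
  slide:
    - [0,-6,-1]
    - [0,-12,-2]
    - [0,-18,-2]
    - [0,-24,-2]
    - [0,-30,-2]
  spin: [-10,-20,-30,-40,-50]

```text
clock: 2.33
eef_pos: [0.0511, -0.1914, 0.2512]
tool_rot: [0.842, 0.539, -0.0, 0.0]
ft_force: [0.7, -0.0, 1.4]
grip_width: 0.0854
grasp_force: 0.0
```

```bash
cat >> h.py <<'E'
def rel(pts,o=None):
    "pts: list of (x,y,z,psi_deg) in m; prints slide cm (tool axes now) and spin deg from current pose"
    o=o or get_obs(); q=o['tool_rot']; psi=2*np.arctan2(q[1],q[0]); e=o['eef_pos']
    print('pos',np.round(e,4),'psi',round(np.degrees(psi),2),'j',np.round(o['joint_pos'],2),'F',np.round(o['ft_force'],1),'T',np.round(o['ft_torque'],2),'w',round(o['grip_width'],4),'t',round(o['clock'],2))
    c,s=np.cos(psi),np.sin(psi)
    for t in pts:
        d=np.array(t[:3])-e; print(t,'->',np.round([100*(c*d[0]+s*d[1]),100*(s*d[0]-c*d[1]),-100*d[2]],2),'spin',round((-(t[3]-np.degrees(psi))+180)%360-180,2))
E
python3 -c "
from h import *
rel([(.30,-.05,.25,105),(.457,.335,.15,196.5)])"
```

```text
pos [ 0.0511 -0.1914  0.2512] psi 65.27 j [-1.31 -0.4  -0.52  1.45  0.    0.69] F [ 0.7 -0.   1.4] T [ 0.02 -0.01  0.04] w 0.0854 t 2.33
(0.3, -0.05, 0.25, 105) -> [23.26 16.69  0.12] spin -39.73
(0.457, 0.335, 0.15, 196.5) -> [64.8  14.85 10.12] spin -131.23
```

arm_command:
  slide:
    - [5,2.5,0]
    - [10,5,0]
    - [15,8,0]
    - [20,12,0]
    - [24,15,0]
  spin: [-10,-20,-30,-40,-50]

```text
clock: 2.95
eef_pos: [0.2772, -0.0452, 0.2519]
tool_rot: [0.561, 0.828, 0.0, 0.001]
ft_force: [0.7, -2.9, 0.7]
grip_width: 0.0857
grasp_force: 0.0
```

```bash
python3 -c "
from h import *
rel([(.41,.20,.18,170),(.457,.335,.15,196.5)])"
```

```text
pos [ 0.2772 -0.0452  0.2519] psi 111.79 j [-0.16 -0.22 -0.41  1.38 -0.    1.03] F [ 0.7 -2.9  0.7] T [-0.1  -0.09 -0.03] w 0.0857 t 2.95
(0.41, 0.2, 0.18, 170) -> [17.83 21.43  7.19] spin -58.21
(0.457, 0.335, 0.15, 196.5) -> [28.62 30.81 10.19] spin -84.71
```

arm_command:
  slide:
    - [3,4,1]
    - [7,8,3]
    - [11,12,5]
    - [15,17,6]
    - [18,21,7]
  spin: [-10,-20,-30,-40,-50]

```text
clock: 3.58
eef_pos: [0.4064, 0.1996, 0.181]
tool_rot: [0.158, 0.987, 0.0, 0.0]
ft_force: [0.4, -0.8, 0.0]
grip_width: 0.0852
grasp_force: 0.0
```

arm_command:
  slide:
    - [0,0,0]
    - [0,0,0]
    - [0,0,0]
    - [0,0,0]
    - [0,0,0]
  spin: [-10,-20,-30,-31,-31]

```text
clock: 4.2
eef_pos: [0.4057, 0.1972, 0.1814]
tool_rot: [-0.106, 0.994, 0.0, 0.0]
ft_force: [-0.3, 0.2, -0.2]
grip_width: 0.085
grasp_force: 0.0
```

```bash
python3 -c "
from h import *
rel([(.457,.335,.15,196.5)])"
```

```text
pos [0.4057 0.1972 0.1814] psi 192.21 j [ 0.45  0.17 -0.21  1.18  0.    0.24] F [-0.3  0.2 -0.2] T [-0.02 -0.03 -0.04] w 0.085 t 4.2
(0.457, 0.335, 0.15, 196.5) -> [-7.93 12.38  3.14] spin -4.29
```

arm_command:
  slide:
    - [-2,3,0]
    - [-4,6,1]
    - [-6,9.5,2]
    - [-7.9,12.4,3.5]
    - [-7.9,12.4,5]
  spin: [-4.4,-4.4,-4.4,-4.4,-4.4]

```text
clock: 4.82
eef_pos: [0.457, 0.3373, 0.1305]
tool_rot: [-0.146, 0.989, 0.0, 0.001]
ft_force: [0.3, -0.3, 0.5]
grip_width: 0.0854
grasp_force: 0.0
```

arm_command:
  slide:
    - [0,0,2]
    - [0,0,4]
    - [0,0,4]
    - [0,0,4]
    - [0,0,4]
  spin: [0,0,0,0,0]

```text
clock: 5.45
eef_pos: [0.457, 0.3354, 0.0925]
tool_rot: [-0.145, 0.989, 0.0, 0.001]
ft_force: [-0.2, 0.2, -0.1]
grip_width: 0.0856
grasp_force: 0.0
```

```bash
python3 -c "
from h import *
rel([(.4577,.3355,.028,196.7)])"
```

```text
pos [0.457  0.3354 0.0925] psi 196.7 j [ 0.63  0.46 -0.05  1.06 -0.    0.34] F [-0.2  0.2 -0.1] T [-0.01  0.04 -0.01] w 0.0856 t 5.45
(0.4577, 0.3355, 0.028, 196.7) -> [-0.07 -0.01  6.45] spin 0.0
```

arm_command:
  slide:
    - [0,0,3]
    - [0,0,5]
    - [0,0,6.4]
    - [0,0,6.4]
    - [0,0,6.4]
  spin: [0,0,0,0,0]

```text
clock: 6.08
eef_pos: [0.457, 0.3357, 0.0282]
tool_rot: [-0.146, 0.989, 0.0, 0.001]
ft_force: [-0.2, 0.3, 0.9]
grip_width: 0.0853
grasp_force: 0.0
```

arm_command:
  slide:
    - [0,0,0]
    - [0,0,0]
    - [0,0,0]
    - [0,0,0]
    - [0,0,0]
  spin: [0,0,0,0,0]
  jaw: 0.5

```text
clock: 6.7
eef_pos: [0.4564, 0.3353, 0.0275]
tool_rot: [-0.146, 0.989, 0.0, 0.0]
ft_force: [-0.6, -0.3, 1.7]
grip_width: 0.0171
grasp_force: 59.7
```

arm_command:
  slide:
    - [0,0,0]
    - [0,0,0]
    - [0,0,0]
    - [0,0,0]
    - [0,0,0]
  spin: [0,0,0,0,0]

```text
clock: 7.32
eef_pos: [0.4564, 0.3354, 0.0275]
tool_rot: [-0.146, 0.989, 0.0, 0.0]
ft_force: [-0.1, -0.1, 4.0]
grip_width: 0.0175
grasp_force: 60.0
```

```bash
cat > sc.py <<'E'
from h import *
np.set_printoptions(precision=1,suppress=True)
o=get_obs(); rel([],o); e=o['eef_pos']
for n in('top','side'):
    p=cam(n); C=cloud(p); x,y,z=C[...,0],C[...,1],C[...,2]; px=p['pixels'].astype(int)
    b=e[2]-.028
    m=(np.hypot(x-e[0],y-e[1])<.08)&(px[...,0]-px[...,2]>30)&(z>b+.006)&(z<b+.03)
    if m.sum()>50:
        c,s,a=cv2.minAreaRect((C[m][:,:2]*1000).astype(np.float32)); bb=cv2.boxPoints((c,s,a)); E=bb[1]-bb[0];F=bb[2]-bb[1]; L=E if np.hypot(*E)>np.hypot(*F) else F
        print(n,'foot',np.array(c),np.array(s),np.degrees(np.arctan2(L[1],L[0]))%180,'z',np.percentile(C[m][:,2],[5,50])*1000)
E
python3 sc.py
```

```text
pos [0.5 0.3 0. ] psi 196.74 j [ 0.6  0.5 -0.1  0.9  0.   0.3] F [-0.1 -0.1  4. ] T [0.  0.1 0. ] w 0.0175 t 7.33
top foot [457.  332.7] [119.3  34.1] 16.147987 z [13.8 18.2]
side foot [459.1 338.2] [119.7  35.5] 18.858334 z [10.  18.5]
```

```bash
cat >> h.py <<'E'
MC=np.array([.534,.0296]); YAW=np.radians(5.7); EX=np.array([np.cos(YAW),np.sin(YAW)]); EY=np.array([-EX[1],EX[0]])
def mill(x,y,z,psi): return (*np.round(MC+EX*x/1000+EY*y/1000,4),z,psi)
E
python3 -c "
from h import *
rel([mill(0,35,.2,185.7)])"
```

```text
pos [0.4564 0.3354 0.0275] psi 196.74 j [ 0.63  0.53 -0.12  0.91  0.    0.34] F [-0.4 -0.1  3.8] T [0.01 0.13 0.03] w 0.0169 t 7.42
(np.float64(0.5305), np.float64(0.0644), 0.2, 185.7) -> [  0.71 -28.08 -17.25] spin 11.04
```

arm_command:
  slide:
    - [0,0,-4]
    - [0,0,-9]
    - [0,-2,-14]
    - [0,-6,-17]
    - [0.2,-11,-17.3]
  spin: [0,0,0,2,4]

```text
clock: 8.05
eef_pos: [0.4877, 0.2295, 0.2026]
tool_rot: [-0.111, 0.994, 0.001, 0.002]
ft_force: [1.0, 0.4, -2.1]
grip_width: 0.0172
grasp_force: 59.5
```

arm_command:
  slide:
    - [0.5,-5,0]
    - [1,-10,0]
    - [1.5,-15,0]
    - [1.7,-17,0]
    - [1.7,-17,0]
  spin: [3,5,7,7,7]

```text
clock: 8.68
eef_pos: [0.5066, 0.0581, 0.1995]
tool_rot: [-0.048, 0.999, -0.0, -0.001]
ft_force: [-0.2, 0.4, -0.9]
grip_width: 0.0174
grasp_force: 59.5
```

```bash
python3 -c "
from h import *
rel([mill(0,35,.13,185.7)])"; python3 sc.py
```

```text
pos [0.5066 0.0581 0.1995] psi 185.55 j [ 0.11  0.28 -0.03  1.27 -0.    0.02] F [-0.2  0.4 -0.9] T [-0.   -0.   -0.03] w 0.0174 t 8.68
(np.float64(0.5305), np.float64(0.0644), 0.13, 185.7) -> [-2.44  0.39  6.95] spin -0.15
pos [0.5 0.1 0.2] psi 185.55 j [ 0.1  0.3 -0.   1.3 -0.   0. ] F [-0.2  0.4 -0.9] T [-0. -0. -0.] w 0.0174 t 8.68
side foot [509.9  61.5] [120.4  35.9] 5.806846 z [182.2 190.8]
```

arm_command:
  slide:
    - [-1,0.2,0]
    - [-2.3,0.4,2]
    - [-2.3,0.4,4]
    - [-2.3,0.4,6]
    - [-2.3,0.4,6.9]
  spin: [0,0,0,0,0]

```text
clock: 9.4
eef_pos: [0.5291, 0.0672, 0.1299]
tool_rot: [-0.051, 0.999, -0.0, -0.001]
ft_force: [-0.2, 0.4, -1.0]
grip_width: 0.0175
grasp_force: 59.5
```

arm_command:
  slide:
    - [0,0,0.1]
    - [0,0,0.2]
    - [0,0,0.25]
    - [0,0,0.3]
    - [0,0,0.3]
  spin: [0,0,0,0,0]

```text
clock: 10.02
eef_pos: [0.5296, 0.066, 0.1286]
tool_rot: [-0.05, 0.999, 0.0, 0.0]
ft_force: [0.2, 0.1, -0.7]
grip_width: 0.0169
grasp_force: 59.5
```

```bash
python3 -c "
from h import *
rel([mill(0,35,.1275,185.7),mill(0,-150,.1275,185.7)])
p=cam('side'); save(p,'s1.png',(200,170,400,320),4)"
```

```text
pos [0.5296 0.066  0.1286] psi 185.73 j [ 0.12  0.37 -0.09  1.11 -0.    0.02] F [ 0.2  0.1 -0.7] T [0.02 0.05 0.02] w 0.0169 t 10.03
(np.float64(0.5305), np.float64(0.0644), 0.1275, 185.7) -> [-0.08 -0.16  0.11] spin 0.03
(np.float64(0.5489), np.float64(-0.1197), 0.1275, 185.7) -> [ -0.07 -18.67   0.11] spin 0.03
```

View pics/s1.png

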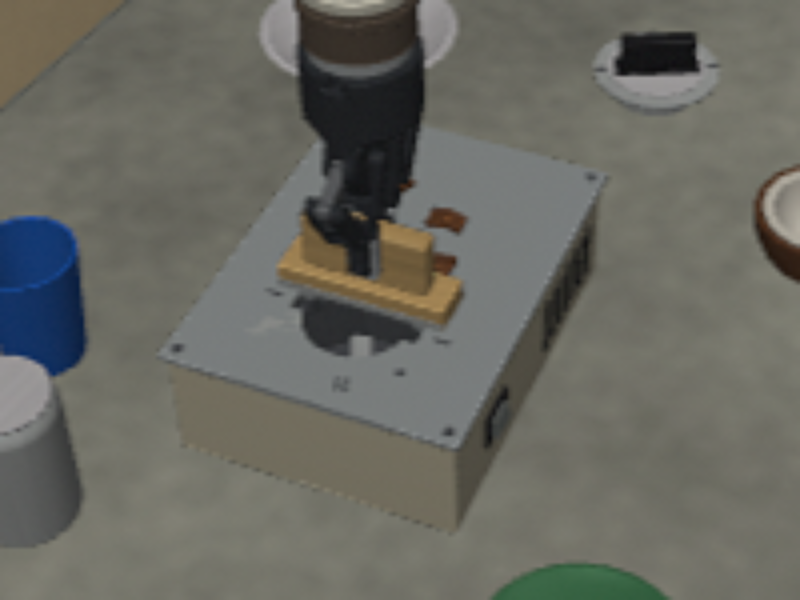

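The scraper stands across the hole, its leading face between the mouth and the chips, and the chips are visible just beyond it around crop (445,220) and (440,263). I'll lower it the last millimetre and wipe.

arm_command:
  slide:
    - [0,-0.2,0.1]
    - [0,-1.5,0.15]
    - [0,-3,0.15]
    - [0,-4.5,0.15]
    - [0,-6,0.15]
  spin: [0,0,0,0,0]

```text
clock: 10.7
eef_pos: [0.5361, 0.0054, 0.1275]
tool_rot: [-0.05, 0.999, 0.001, 0.001]
ft_force: [-0.2, 3.3, 6.0]
grip_width: 0.0174
grasp_force: 60.4
```

```bash
python3 -c "
from h import *
rel([mill(0,-145,.1275,185.7)])
p=cam('side'); save(p,'s2.png',(200,150,400,300),4)"
```

```text
pos [0.5361 0.0054 0.1275] psi 185.71 j [ 0.01  0.38 -0.08  1.11  0.   -0.09] F [-0.2  3.3  6. ] T [ 0.73  0.18 -0.05] w 0.0174 t 10.7
(np.float64(0.5484), np.float64(-0.1147), 0.1275, 185.7) -> [ -0.03 -12.07   0.  ] spin 0.01
```

View pics/s2.png

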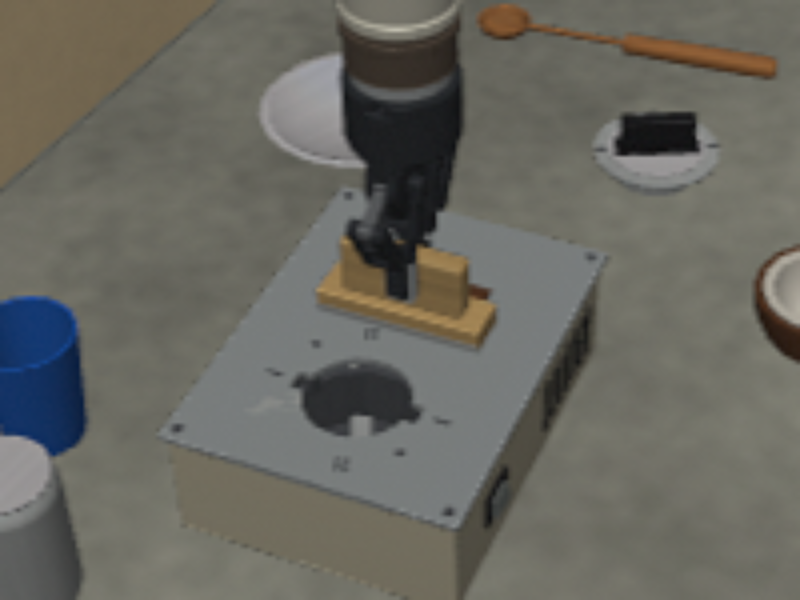

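The mouth is clear and no chips are left behind the scraper. It's in light contact at 6 N, so I'll keep wiping.

arm_command:
  slide:
    - [0,-1.5,0]
    - [0,-3,0]
    - [0,-4.5,0]
    - [0,-6,0]
    - [0,-7,0]
  spin: [0,0,0,0,0]

```text
clock: 11.38
eef_pos: [0.5428, -0.0642, 0.1275]
tool_rot: [-0.05, 0.999, 0.001, 0.001]
ft_force: [0.1, 4.0, 6.6]
grip_width: 0.0174
grasp_force: 60.5
```

arm_command:
  slide:
    - [0,-1,0]
    - [0,-2,0]
    - [0,-3,0]
    - [0,-4,0]
    - [0,-5,0]
  spin: [0,0,0,0,0]

```text
clock: 12.0
eef_pos: [0.5475, -0.1136, 0.1274]
tool_rot: [-0.05, 0.999, 0.001, 0.0]
ft_force: [-0.9, 3.8, 5.3]
grip_width: 0.0173
grasp_force: 60.5
```

```bash
cat > chips.py <<'E'
from h import *
for n in('top','side'):
    p=cam(n); C=cloud(p); px=p['pixels'].astype(int)
    m=(px[...,0]-px[...,2]>25)&(px[...,0]<150)&(C[...,0]>.35)&(C[...,0]<.75)&(C[...,1]>-.3)&(C[...,1]<.2)&(C[...,2]<.118)
    k,l,st,ce=cv2.connectedComponentsWithStats(m.astype(np.uint8))
    for i in range(1,k):
        if st[i,4]>6:
            w=C[l==i].mean(0); d=w[:2]-MC; print(n,st[i,4],ce[i].round(),w.round(3),'mill mm',np.round([1000*d@EX,1000*d@EY]))
E
python3 -c "
from h import *
rel([mill(0,-155,.1275,185.7)])
p=cam('side'); save(p,'s3.png',(200,100,400,250),4)"; python3 chips.py
```

```text
pos [ 0.5475 -0.1136  0.1274] psi 185.72 j [-0.21  0.42 -0.02  1.13  0.   -0.31] F [-0.9  3.8  5.3] T [1.   0.12 0.01] w 0.0173 t 12.0
(np.float64(0.5494), np.float64(-0.1246), 0.1275, 185.7) -> [-0.08 -1.12 -0.01] spin 0.02
side 111 [319. 203.] [ 0.542 -0.104  0.111] mill mm [  -5. -134.]
side 18 [391. 217.] [ 0.354 -0.208  0.053] mill mm [-203. -219.]
```

View pics/s3.png

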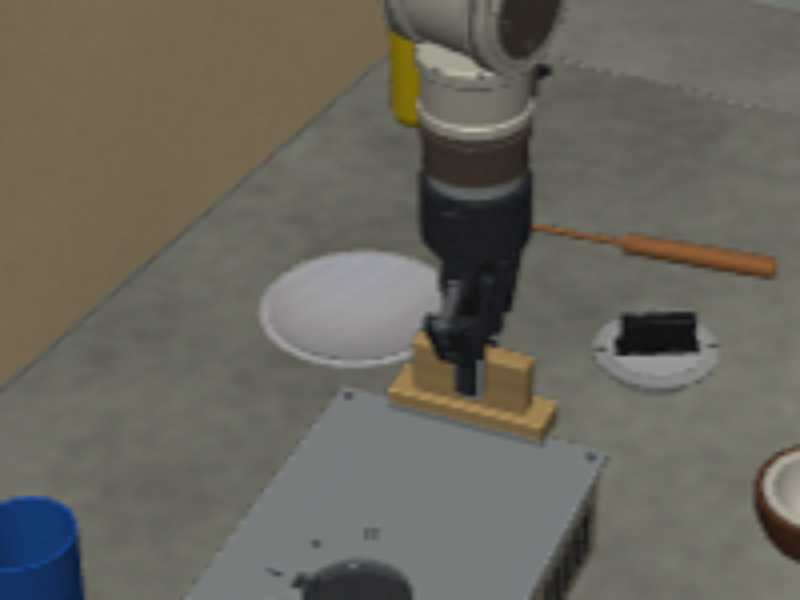

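arm_command:
  slide:
    - [0,-0.5,0]
    - [0,-1,0]
    - [0,-1.5,0]
    - [0,-1.5,-2]
    - [0,-1.5,-6]
  spin: [0,0,0,0,0]

```text
clock: 12.78
eef_pos: [0.5463, -0.1292, 0.1842]
tool_rot: [-0.049, 0.999, 0.0, -0.004]
ft_force: [0.7, 0.4, -0.1]
grip_width: 0.0167
grasp_force: 59.5
```

arm_command:
  slide:
    - [0,4,-2]
    - [0,9,-2]
    - [0,15,-2]
    - [0,21,-2]
    - [0,27,-2]
  spin: [0,0,0,0,0]

```text
clock: 13.4
eef_pos: [0.5215, 0.1407, 0.2058]
tool_rot: [-0.049, 0.999, -0.001, -0.001]
ft_force: [1.3, 0.5, -1.7]
grip_width: 0.017
grasp_force: 59.6
```

```bash
python3 chips.py; python3 -c "
from h import *
rel([(.4564,.3354,.15,196.7)])
p=cam('top'); save(p,'t3.png',(220,120,440,285),3)"
```

```text
top 48 [368. 199.] [ 0.593 -0.123  0.007] mill mm [  43. -157.]
top 100 [370. 214.] [ 0.556 -0.128  0.006] mill mm [   6. -159.]
top 38 [371. 231.] [ 0.514 -0.131  0.006] mill mm [ -36. -158.]
top 27 [407. 298.] [ 0.353 -0.209  0.051] mill mm [-204. -219.]
side 18 [391. 217.] [ 0.354 -0.209  0.053] mill mm [-203. -219.]
pos [0.5208 0.1447 0.2056] psi 186.14 j [0.27 0.33 0.07 1.3  0.   0.16] F [-0.2 -0.6 -1.5] T [-0.05  0.02 -0.03] w 0.0175 t 13.5
(0.4564, 0.3354, 0.15, 196.7) -> [ 4.37 19.65  5.56] spin -10.56
```

View pics/t3.png

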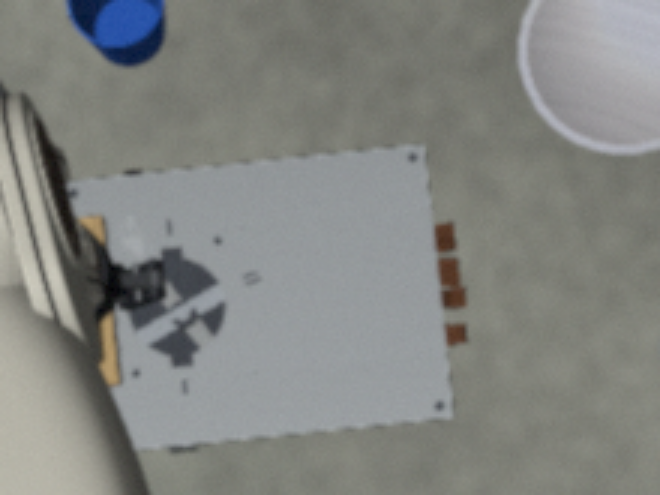

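All four chips lie on the ledge beyond the free edge, at crop (450,240–335), at ledge height, and the deck is clean. Now I put the scraper back.

arm_command:
  slide:
    - [1,5,0]
    - [2.2,10,0]
    - [3.3,15,2]
    - [4.4,19.7,4]
    - [4.4,19.7,6]
  spin: [-3,-6,-9,-10.8,-10.8]

```text
clock: 14.18
eef_pos: [0.4582, 0.333, 0.1453]
tool_rot: [-0.145, 0.989, -0.001, -0.0]
ft_force: [1.0, 0.7, -1.3]
grip_width: 0.017
grasp_force: 59.4
```

arm_command:
  slide:
    - [0,0,3]
    - [0,0,6]
    - [0,0,9]
    - [0,0,10.5]
    - [0,0,11]
  spin: [0,0,0,0,0]

```text
clock: 14.8
eef_pos: [0.4586, 0.3307, 0.0357]
tool_rot: [-0.143, 0.99, -0.001, -0.001]
ft_force: [-0.3, -0.3, -1.3]
grip_width: 0.0173
grasp_force: 59.5
```

```bash
python3 -c "
from h import *
rel([(.4564,.3354,.0275,196.7)])"
```

```text
pos [0.4586 0.3307 0.0357] psi 196.44 j [ 0.63  0.53 -0.11  0.93 -0.    0.34] F [-0.3 -0.3 -1.3] T [ 0.   -0.01  0.04] w 0.0173 t 14.8
(0.4564, 0.3354, 0.0275, 196.7) -> [0.08 0.52 0.82] spin -0.26
```

arm_command:
  slide:
    - [0,0.4,0.3]
    - [0,0.4,0.6]
    - [0,0.4,0.8]
    - [0,0.4,0.85]
    - [0,0.4,0.85]
  spin: [0,0,0,0,0]

```text
clock: 15.42
eef_pos: [0.4574, 0.3362, 0.0285]
tool_rot: [-0.144, 0.99, 0.0, 0.0]
ft_force: [-0.1, -0.1, -1.7]
grip_width: 0.0175
grasp_force: 59.5
```

arm_command:
  slide:
    - [0,0,0]
    - [0,0,0]
    - [0,0,0]
    - [0,0,0]
    - [0,0,0]
  spin: [0,0,0,0,0]
  jaw: 8.5

```text
clock: 16.05
eef_pos: [0.4574, 0.3361, 0.0283]
tool_rot: [-0.144, 0.99, 0.0, 0.0]
ft_force: [0.4, 0.2, -0.0]
grip_width: 0.085
grasp_force: 0.0
```

```bash
python3 -c "
from h import *
rel([])"; python3 sc.py
```

```text
pos [0.4574 0.3361 0.0283] psi 196.54 j [ 0.63  0.54 -0.12  0.92 -0.    0.35] F [ 0.4  0.2 -0. ] T [-0.02 -0.03  0.03] w 0.085 t 16.05
pos [0.5 0.3 0. ] psi 196.54 j [ 0.6  0.5 -0.1  0.9 -0.   0.3] F [ 0.4  0.2 -0. ] T [-0. -0.  0.] w 0.085 t 16.05
top foot [458.9 333.5] [121.2  33.5] 16.976948 z [13.9 18.2]
side foot [460.5 338.6] [120.7  35.2] 18.483324 z [10.3 18.6]
```

arm_command:
  slide:
    - [0,0,-5]
    - [0,0,-11]
    - [1,-4,-16]
    - [2,-9,-19]
    - [3.5,-15,-19]
  spin: [0,0,0,0,0]

```text
clock: 16.77
eef_pos: [0.4686, 0.1822, 0.2218]
tool_rot: [-0.145, 0.989, 0.001, 0.004]
ft_force: [1.8, -0.4, -0.6]
grip_width: 0.0849
grasp_force: 0.0
```

arm_command:
  slide:
    - [1,-6,0]
    - [2.5,-12,0]
    - [4,-18,0]
    - [5.5,-24,0]
    - [7,-30,0]
  spin: [-3,-6,-9,-12,-13.5]

```text
clock: 17.4
eef_pos: [0.4846, -0.1272, 0.2186]
tool_rot: [-0.26, 0.966, -0.0, 0.0]
ft_force: [0.9, -0.2, -0.3]
grip_width: 0.0852
grasp_force: 0.0
```

```bash
python3 -c "
from h import *
rel([(.498,-.342,.12,210)])"
```

```text
pos [ 0.4846 -0.1272  0.2186] psi 210.1 j [-0.26  0.25 -0.02  1.3   0.   -0.78] F [ 0.9 -0.2 -0.3] T [ 0.02 -0.08 -0.03] w 0.0852 t 17.4
(0.498, -0.342, 0.12, 210) -> [  9.62 -19.26   9.86] spin 0.1
```

arm_command:
  slide:
    - [2.5,-5,1]
    - [5,-10,3]
    - [7.5,-15,6]
    - [9.6,-19.2,8.5]
    - [9.6,-19.2,9.8]
  spin: [0,0,0,0,0]

```text
clock: 18.02
eef_pos: [0.4966, -0.3423, 0.1179]
tool_rot: [-0.257, 0.966, 0.001, -0.001]
ft_force: [-0.1, 0.1, -0.5]
grip_width: 0.085
grasp_force: 0.0
```

arm_command:
  slide:
    - [0,0,1]
    - [0,0,2]
    - [0,0,2]
    - [0,0,2]
    - [0,0,2]
  spin: [0,0,0,0,0]

```text
clock: 18.65
eef_pos: [0.4984, -0.3393, 0.1012]
tool_rot: [-0.259, 0.966, -0.001, 0.001]
ft_force: [-0.4, 0.1, -0.8]
grip_width: 0.085
grasp_force: 0.0
```

```bash
python3 -c "
from h import *
rel([(.498,-.342,.031,210)])"
```

```text
pos [ 0.4984 -0.3393  0.1012] psi 210.07 j [-0.6   0.52  0.07  1.12  0.   -1.12] F [-0.4  0.1 -0.8] T [-0.01  0.03  0.01] w 0.085 t 18.65
(0.498, -0.342, 0.031, 210) -> [ 0.17 -0.21  7.02] spin 0.07
```

arm_command:
  slide:
    - [0.1,-0.2,3]
    - [0.1,-0.2,5]
    - [0.1,-0.2,6.5]
    - [0.1,-0.2,7]
    - [0.1,-0.2,7]
  spin: [0,0,0,0,0]

```text
clock: 19.27
eef_pos: [0.4981, -0.3418, 0.0305]
tool_rot: [-0.259, 0.966, -0.0, 0.0]
ft_force: [0.3, -0.5, 0.9]
grip_width: 0.0847
grasp_force: 0.0
```

arm_command:
  slide:
    - [0,0,0]
    - [0,0,0]
    - [0,0,0]
    - [0,0,0]
    - [0,0,0]
  spin: [0,0,0,0,0]
  jaw: 0.4

```text
clock: 19.9
eef_pos: [0.4981, -0.3418, 0.0307]
tool_rot: [-0.259, 0.966, -0.0, 0.0]
ft_force: [1.2, 0.8, 2.1]
grip_width: 0.0149
grasp_force: 59.0
```

arm_command:
  slide:
    - [0,0,0]
    - [0,0,0]
    - [0,0,0]
    - [0,0,0]
    - [0,0,0]
  spin: [0,0,0,0,0]

```text
clock: 20.52
eef_pos: [0.4981, -0.3419, 0.0306]
tool_rot: [-0.259, 0.966, -0.0, 0.0]
ft_force: [-0.8, -0.1, 4.8]
grip_width: 0.015
grasp_force: 59.4
```

```bash
python3 -c "
from h import *
rel([])
e=get_obs()['eef_pos']
for n in('top','side'):
    p=cam(n); C=cloud(p); x,y,z=C[...,0],C[...,1],C[...,2]
    m=(np.hypot(x-e[0],y-e[1])<.07)&(z>.018)&(z<.034)
    Q=C[m][:,:2]*1000; h=cv2.convexHull(Q.astype(np.float32)); print(n,m.sum(),cv2.minEnclosingCircle(h))
    for r in landmark_of(p,'lid_grip')[:1]: print(r['confidence'],ray(p,r['centre'],.057))
"
```

```text
pos [ 0.4981 -0.3419  0.0306] psi 210.03 j [-0.6   0.59 -0.    0.97 -0.   -1.13] F [-0.8 -0.1  4.8] T [ 0.1   0.14 -0.07] w 0.015 t 20.52
top 591 ((496.6134033203125, -343.54754638671875), 51.9193000793457)
0.66 [ 0.49698198 -0.34195906  0.057     ]
side 312 ((501.70147705078125, -340.2405090332031), 55.37644577026367)
0.72 [ 0.50127369 -0.33773693  0.057     ]
```

arm_command:
  slide:
    - [0,0,-3]
    - [0,0,-7]
    - [0,0,-12]
    - [-2,3,-16]
    - [-5,7,-17]
  spin: [0,0,0,0,0]

```text
clock: 21.35
eef_pos: [0.5069, -0.2565, 0.202]
tool_rot: [-0.258, 0.966, -0.001, 0.001]
ft_force: [0.7, 1.0, -4.0]
grip_width: 0.0152
grasp_force: 59.6
```

arm_command:
  slide:
    - [-3,4.5,0]
    - [-6,9,0]
    - [-9,13.5,0]
    - [-12,18,0]
    - [-15,22.5,0]
  spin: [4,8,12,16,20]

```text
clock: 21.98
eef_pos: [0.5221, 0.0156, 0.1985]
tool_rot: [-0.086, 0.996, 0.0, -0.002]
ft_force: [0.8, -0.1, -3.7]
grip_width: 0.0148
grasp_force: 59.5
```

```bash
python3 -c "
from h import *
rel([mill(0,60,.165,185.7)])"
```

```text
pos [0.5221 0.0156 0.1985] psi 189.91 j [ 0.03  0.3   0.    1.27  0.   -0.14] F [ 0.8 -0.1 -3.7] T [ 0.01 -0.07 -0.03] w 0.0148 t 21.98
(np.float64(0.528), np.float64(0.0893), 0.165, 185.7) -> [-1.85  7.16  3.35] spin 4.21
```

arm_command:
  slide:
    - [-0.6,2.5,0]
    - [-1.2,5,1]
    - [-1.8,7.1,2]
    - [-1.8,7.1,3]
    - [-1.8,7.1,3.3]
  spin: [2,4,4.2,4.2,4.2]

```text
clock: 22.6
eef_pos: [0.5273, 0.0863, 0.1653]
tool_rot: [-0.051, 0.999, -0.0, -0.002]
ft_force: [0.6, 0.1, -3.1]
grip_width: 0.0149
grasp_force: 59.6
```

arm_command:
  slide:
    - [0,0,0]
    - [0,0,0]
    - [0,0,0]
    - [0,0,0]
    - [0,0,0]
  spin: [0,0,0,0,0]

```text
clock: 23.22
eef_pos: [0.5288, 0.0868, 0.1675]
tool_rot: [-0.051, 0.999, 0.0, 0.0]
ft_force: [-0.5, 0.8, -4.0]
grip_width: 0.015
grasp_force: 59.6
```

```bash
cat > lidm.py <<'E'
from h import *
o=get_obs(); e=o['eef_pos']; rel([mill(0,60,.1306,185.7)],o)
zf=e[2]-.0086+.004
for n in('top','side'):
    p=cam(n); C=cloud(p); x,y,z=C[...,0],C[...,1],C[...,2]
    m=(np.hypot(x-e[0],y-e[1])<.07)&(z>zf-.008)&(z<zf+.006)
    cs=np.argwhere(m); W=np.array([ray(p,q[::-1],zf)[:2] for q in cs])*1000
    h=cv2.convexHull(W.astype(np.float32))[:,0]
    A=np.c_[2*h,np.ones(len(h))]; s=np.linalg.lstsq(A,(h**2).sum(1),rcond=None)[0]
    print(n,m.sum(),'flange lsq',s[:2],'r',np.sqrt(s[2]+s[0]**2+s[1]**2),'enc',cv2.minEnclosingCircle(h))
    if n=='top':
        mm=(np.hypot(x-.535,y-.03)<.19)&(z>.090)&(z<.105)
        cs=np.argwhere(mm); W=np.array([ray(p,q[::-1],.1)[:2] for q in cs])*1000; print('deck',cv2.minAreaRect(W.astype(np.float32)))
    m2=(np.hypot(x-e[0],y-e[1])<.05)&(z>zf+.012)&(z<zf+.04)&(p['pixels'].max(2)<60)
    save(p,'lid_'+n+'.png',(210,150,350,290),4)
E
python3 lidm.py
```

```text
pos [0.5288 0.0868 0.1675] psi 185.83 j [ 0.16  0.35 -0.02  1.21  0.    0.06] F [-0.5  0.8 -4. ] T [ 0.    0.   -0.01] w 0.015 t 23.23
(np.float64(0.528), np.float64(0.0893), 0.1306, 185.7) -> [0.06 0.25 3.69] spin 0.13
top 184 flange lsq [528.14094761  74.5910117 ] r 43.063897802717854 enc ((528.844482421875, 56.702110290527344), 42.54875564575195)
deck ((537.48974609375, -24.358718872070312), (209.96420288085938, 176.314208984375), 5.769477367401123)
side 606 flange lsq [530.23686188  87.50068965] r 52.116352346722465 enc ((529.7103881835938, 87.26106262207031), 53.130455017089844)
```

```bash
python3 - <<'E'
from h import *
np.set_printoptions(precision=1,suppress=True)
for n in('top','side'):
    p=cam(n); im=cv2.cvtColor(cv2.imread(f'pics/{n}0.png'),6).astype(np.float32)
    # rectify deck plane from the first picture at 4 px/mm: u=mill x (-105..105), v=mill y
    s=4; gx,gy=np.meshgrid(np.arange(-110,110,1/s),np.arange(-150,150,1/s))
    W=np.stack([MC[0]*1000+gx*EX[0]+gy*EY[0],MC[1]*1000+gx*EX[1]+gy*EY[1],100+0*gx],-1)/1000
    q=proj(p,W).reshape(*gx.shape,2).astype(np.float32)
    r=cv2.remap(im,q[...,0],q[...,1],cv2.INTER_CUBIC)
    d=np.clip(cv2.medianBlur(r.astype(np.uint8),121).astype(np.float32)-r,0,None); 
    def blob(x,y,w=7):
        m=(abs(gx-x)<w)&(abs(gy-y)<w); v=np.where(m,d,0); v=np.where(v>.5*v.max(),v,0)
        return np.array([(gx*v).sum(),(gy*v).sum()])/v.sum(), v.max()
    for nm,a in (('screw',[(-97,-132),(97,132)]),('screw2',[(97,-132),(-97,132)])):
        b=[blob(*t,9) for t in a]; print(n,nm,b[0],b[1],'mid',(b[0][0]+b[1][0])/2)
    R=62
    for nm,t in(('bar',0),('dot',-.65),('lock',-1.3)):
        b=[blob(k*R*np.cos(t),60+k*R*np.sin(t),8) for k in(1,-1)]; print(n,nm,b[0],b[1],'mid',(b[0][0]+b[1][0])/2,'ang',np.degrees(np.arctan2(*(b[0][0]-b[1][0])[::-1])))
    cv2.imwrite(f'pics/r_{n}.png',cv2.resize(r,None,fx=.45,fy=.45)[::-1])
cv2.imwrite('pics/r.png',np.hstack([cv2.imread('pics/r_top.png'),cv2.imread('pics/r_side.png')]))
E
```

```text
top screw (array([ -95.6, -130.9]), np.float32(69.22797)) (array([ 94.3, 128.5]), np.float32(66.08301)) mid [-0.7 -1.2]
top screw2 (array([  94.4, -131.1]), np.float32(63.692947)) (array([-95.4, 128.7]), np.float32(78.2894)) mid [-0.5 -1.2]
top bar (array([60.7, 58.5]), np.float32(41.857964)) (array([-61.5,  58.7]), np.float32(41.860123)) mid [-0.4 58.6] ang -0.10138857483303573
top dot (array([46.4, 22.9]), np.float32(68.57008)) (array([-47.5,  94.3]), np.float32(69.07294)) mid [-0.5 58.6] ang -37.292676757337865
top lock (array([16.4,  0.5]), np.float32(89.24268)) (array([-17. , 117.1]), np.float32(38.71347)) mid [-0.3 58.8] ang -74.01961500670402
side screw (array([ -93.5, -131.8]), np.float32(52.576256)) (array([ 97.6, 128.3]), np.float32(73.79404)) mid [ 2.  -1.8]
side screw2 (array([  97.2, -131.3]), np.float32(52.552685)) (array([-92.6, 129. ]), np.float32(79.79313)) mid [ 2.3 -1.1]
side bar (array([60.7, 58.8]), np.float32(61.12481)) (array([-58.8,  58.9]), np.float32(50.41485)) mid [ 0.9 58.9] ang -0.022398227942684583
side dot (array([49.4, 22.7]), np.float32(52.24874)) (array([-44.8,  94.6]), np.float32(64.408066)) mid [ 2.3 58.7] ang -37.34329796214432
side lock (array([15.2,  3.1]), np.float32(80.06804)) (array([-14.3, 118.1]), np.float32(36.665344)) mid [ 0.4 60.6] ang -75.6009373811031[ WARN:0@4.025] global loadsave.cpp:1063 imwrite_ Unsupported depth image for selected encoder is fallbacked to CV_8U.
```

View pics/r.png

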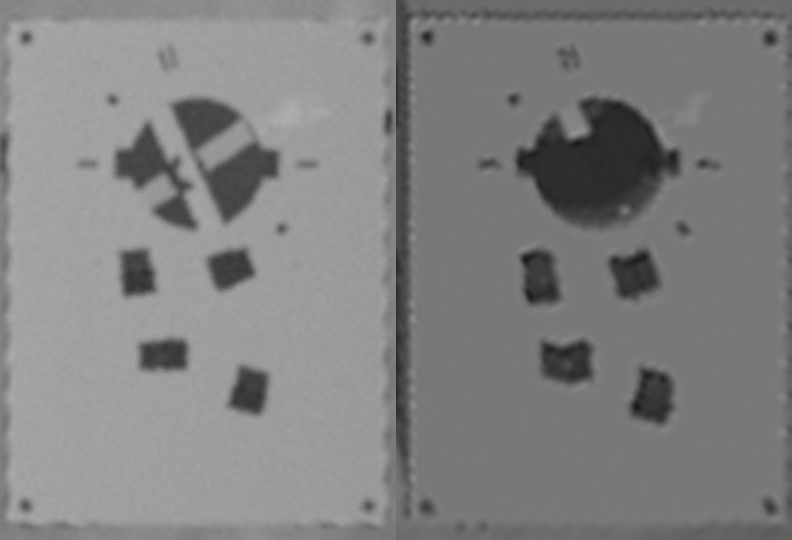

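The rectified deck shows the mouth centre at mill (≈0.5, 58.7), with the marks at 0, −37 and −74°. That confirms the yaw. I aim the TCP at (0.529, 0.0885).

arm_command:
  slide:
    - [0,0.17,0]
    - [0,0.17,1]
    - [0,0.17,2.5]
    - [0,0.17,3.5]
    - [0,0.17,4]
  spin: [0.1,0.1,0.1,0.1,0.1]

```text
clock: 24.05
eef_pos: [0.5278, 0.0884, 0.1259]
tool_rot: [-0.05, 0.999, -0.0, -0.001]
ft_force: [0.5, -0.2, -3.3]
grip_width: 0.0152
grasp_force: 59.6
```

```bash
python3 -c "
from h import *
rel([(.529,.0885,.1086,185.7)])"
```

```text
pos [0.5278 0.0884 0.1259] psi 185.74 j [ 0.17  0.38 -0.09  1.11 -0.    0.07] F [ 0.5 -0.2 -3.3] T [-0.    0.03  0.  ] w 0.0152 t 24.05
(0.529, 0.0885, 0.1086, 185.7) -> [-0.12 -0.    1.73] spin 0.04
```

arm_command:
  slide:
    - [-0.05,0,0.2]
    - [-0.05,0,0.4]
    - [-0.05,0,0.6]
    - [-0.05,0,0.8]
    - [-0.05,0,0.8]
  spin: [0,0,0,0,0]

```text
clock: 24.68
eef_pos: [0.529, 0.0886, 0.1192]
tool_rot: [-0.05, 0.999, -0.0, -0.0]
ft_force: [-0.4, 0.1, -5.0]
grip_width: 0.0153
grasp_force: 59.6
```

```bash
python3 -c "
from h import *
rel([(.529,.0885,.1086,185.7)])"
```

```text
pos [0.529  0.0886 0.1192] psi 185.74 j [ 0.17  0.39 -0.09  1.09 -0.    0.07] F [-0.4  0.1 -5. ] T [-0.03 -0.01  0.03] w 0.0153 t 24.68
(0.529, 0.0885, 0.1086, 185.7) -> [-0.   -0.01  1.06] spin 0.04
```

arm_command:
  slide:
    - [0,0,0.3]
    - [0,0,0.6]
    - [0,0,0.9]
    - [0,0,1.05]
    - [0,0,1.1]
  spin: [0,0,0,0,0]

```text
clock: 25.3
eef_pos: [0.5289, 0.0886, 0.1087]
tool_rot: [-0.05, 0.999, 0.0, -0.0]
ft_force: [-1.7, -0.9, 2.1]
grip_width: 0.0148
grasp_force: 60.3
```

arm_command:
  slide:
    - [0,0,0]
    - [0,0,0]
    - [0,0,0]
    - [0,0,0]
    - [0,0,0]
  spin: [0,0,0,0,0]

```text
clock: 25.92
eef_pos: [0.529, 0.0886, 0.1086]
tool_rot: [-0.05, 0.999, -0.0, 0.0]
ft_force: [-4.2, -0.7, 4.7]
grip_width: 0.0149
grasp_force: 60.7
```

```bash
python3 -c "
from h import *
rel([(.529,.0885,.1086,185.7)])"
```

```text
pos [0.529  0.0886 0.1086] psi 185.74 j [ 0.17  0.4  -0.11  1.07 -0.    0.07] F [-4.2 -0.7  4.7] T [-0.04  0.81  0.05] w 0.0149 t 25.93
(0.529, 0.0885, 0.1086, 185.7) -> [-0.   -0.01  0.  ] spin 0.04
```

arm_command:
  slide:
    - [0,0,0]
    - [0,0,0]
    - [0,0,0]
    - [0,0,0]
    - [0,0,0]
  spin: [4,8,12,16,20]

```text
clock: 26.55
eef_pos: [0.5302, 0.0897, 0.1087]
tool_rot: [0.124, 0.992, 0.001, 0.001]
ft_force: [-0.5, 0.7, 2.1]
grip_width: 0.0152
grasp_force: 60.5
```

```bash
python3 -c "
from h import *
rel([(.529,.0886,.1086,148.5)])"
```

```text
pos [0.5302 0.0897 0.1087] psi 165.7 j [ 0.17  0.4  -0.11  1.06  0.    0.42] F [-0.5  0.7  2.1] T [0.34 0.22 0.32] w 0.0152 t 26.55
(0.529, 0.0886, 0.1086, 148.5) -> [ 0.09 -0.13  0.01] spin 17.2
```

arm_command:
  slide:
    - [0,0,0]
    - [0,0,0]
    - [0,0,0]
    - [0,0,0]
    - [0,0,0]
  spin: [4,8,12,15,17.2]

```text
clock: 27.18
eef_pos: [0.5301, 0.0894, 0.1087]
tool_rot: [0.271, 0.963, 0.001, 0.001]
ft_force: [-1.2, 1.4, 2.4]
grip_width: 0.0151
grasp_force: 60.7
```

arm_command:
  slide:
    - [0,0,0]
    - [0,0,0]
    - [0,0,0]
    - [0,0,0]
    - [0,0,0]
  spin: [0,0,0,0,0]

```text
clock: 27.8
eef_pos: [0.53, 0.0893, 0.1087]
tool_rot: [0.271, 0.963, 0.001, 0.001]
ft_force: [2.7, 5.4, 2.0]
grip_width: 0.0148
grasp_force: 60.5
```

```bash
python3 -c "
from h import *
rel([(.529,.0886,.1086,148.5)])
ims=[]
for n,c in(('top',(240,160,360,280)),('side',(225,190,345,310))):
    p=cam(n); im=p['pixels'][c[1]:c[3],c[0]:c[2],::-1]; ims.append(cv2.resize(im,(400,400),interpolation=2))
cv2.imwrite('pics/fin.png',np.hstack(ims))"; python3 chips.py
```

```text
pos [0.53   0.0893 0.1087] psi 148.57 j [ 0.17  0.4  -0.11  1.06  0.    0.71] F [2.7 5.4 2. ] T [ 0.93 -0.43  0.3 ] w 0.0148 t 27.8
(0.529, 0.0886, 0.1086, 148.5) -> [ 0.05 -0.11  0.01] spin 0.07
top 48 [368. 199.] [ 0.593 -0.123  0.006] mill mm [  43. -157.]
top 97 [370. 214.] [ 0.555 -0.128  0.007] mill mm [   6. -159.]
top 38 [371. 231.] [ 0.514 -0.131  0.008] mill mm [ -36. -157.]
top 31 [407. 298.] [ 0.353 -0.209  0.051] mill mm [-204. -219.]
side 19 [391. 218.] [ 0.354 -0.208  0.052] mill mm [-203. -218.]
```

View pics/fin.png

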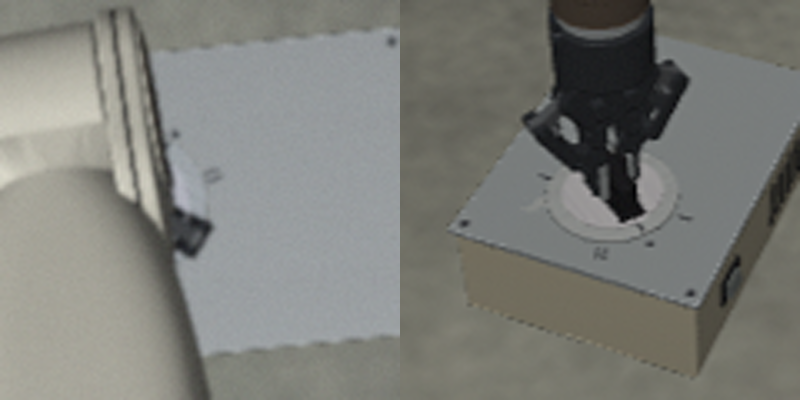

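The lid is flush on the deck, its bar points at the pulse dot at crop (648,243), and it is held steady, so I hand in.

```bash
python3 -c "
from workcell import *
print(job_done())"
```

```text
the job is handed in; nothing more can be done
None
```

The job is handed in at about 28 s: all four chips were wiped onto the ledge with none in the mouth, the scraper stands back where it was, and the lid is seated and still gripped at the pulse dots (about 0.65 rad), short of the lock.

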